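Prop the capsule chest open, load it and close it

ROBOT

A 6-joint arm with a two-finger parallel gripper is mounted at the origin on a cart in front of the work surface, level with it; the furniture and walls round the work are solid. World frame = base frame: x ahead of the robot, y to its left, z up, the work surface at z = 0. Lengths are in m, angles in degrees, forces in N, time in s.
With the tool pointing down it reaches from about 0.3 to 0.775 m from the base axis. Payload 14.6 kg.
Tool frame: the origin (TCP) lies midway between the tips of the shut fingers; the grasp point (between the pads) lies 19 mm behind it; z points along the fingers, y is the line along which they close (so a half turn about z gives the same grasp; the last joint's range is limited). The gripper opens to 94 mm and grips with 3 to 60 N. Pads are 16 mm wide; open, the fingers measure 119 mm over their backs; the gripper's body (75 mm by 177 mm) begins 78 mm behind the grasp point.
Start: joints at [-79.561, 17.183, 87.147, -0, 75.671, -3.816], TCP at [0.135, -0.533, 0.205] pointing down, gripper open.
Joint ranges: [-173.82, 173.82], [-45.26, 126.66], [13.44, 144.39], [-59.66, 239.66], [0, 175.72], [-146.38, 146.38]. Speed limits (degrees/s): [127.2, 127.2, 147.25, 180, 180, 180].

INTERFACE

Orientations are given as a 3x3 rotation matrix whose columns are the frame's x, y, z axes.
In Python, from cell import ctrl gives the robot as it stands.
- The arm moves only by the tool jog_arm, never from a script. Its arguments are lists of equal length, an entry for each row: "translation": the shift along the tool's x, y, z as a fraction of full scale, a list of three; "twist": the turn, a rotation vector about the tool's x, y, z as a fraction of full scale, a list of three; "jaw": the opening, from -1 (shut) to 1 (fully open). In form: {"translation": [[x, y, z], ...], "twist": [[rx, ry, rz], ...], "jaw": [jaw, ...]}. A call has 1 to 20 rows; each row shifts and turns the commanded pose from where the row before left it, along the tool's axes as they then stand; what a row does not reach is not made up. Full scale, the value 1, is 0.05 m for a shift and 5 degrees for a turn. A row lasts 1/10 s, in which the tool goes at most 50 mm and 8.59 degrees, less where a joint would pass 70% of its speed; a pose out of reach is approached as far as the arm can. A call with a number of a shift or a turn outside -1 to 1 is refused whole. A call with a gripper value outside its range is refused whole. The fingers move at their own pace and stop on an object; the grip force is fixed at half the most. Time passes only in rows, so rows that do not move let the fingers close. It gives the time, the measured TCP pose, the force, the opening and the grip force at its end, in the units of the state.
- ctrl.get_state(): the state, without advancing time (a new reading comes with each control period).
- ctrl.read_camera(name): name is "side" or "top" or "wrist"; returns a dict with "color" (480x640x3 uint8, blue, green, red), "depth" (480x640 float32, m along the optical axis (not along the pixel's ray), 0 where there is no reading), "fx", "fy", "cx", "cy" (pixels), "rvec" (rotation vector, rad) and "tvec" (3), from world to camera coordinates, as OpenCV has them. Camera axes: x right, y down, z forward; pixel columns grow to the right and rows downward; lengths in m; the calibration is good to about 2 mm. A picture is of the moment at which its call begins.
- ctrl.finish_job(): hands the job in; it is judged then, once.
The state is a dict: "time_s": time; "q": joint angles; "dq": joint speeds; "tau": joint torques, N m; "tool_pos": TCP position; "eef_rot": TCP orientation; "contact_force": force on the tool from outside, world axes, zero at the start; "ft_torque": the same for the moment, N m; "width": finger opening in m; "gripper_force": force on a finger pad.
Only numpy, scipy, OpenCV 4.12 (cv2) and the standard library are available. Lean on these libraries where they do the work, as an engineer would, in place of code of your own. Each camera call takes 0.05 s, during which the arm holds its last target. There are 200 camera calls.

TASK

Raise the lid of the wooden chest and push its folding side stay over centre against its stop, so that the lid stands locked open by itself with your hand off it. Then put the red capsule in the chest, break the stay's knee, and bring the lid down fully shut without letting it slam. Leave the other capsules, the cup and the spice jar where they are.

Things in the scene. Friction and masses are not known exactly. Their poses are not given: they have to be found in the camera images.
- box: Light-wood chest, fixed to the worktop, 145 (x) x 200 (y) x 100 mm high, walls and floor 8 mm. Origin: centre of the underside; x points from its front (pull bar side) to its hinge side, y to its left, where the stay is, z up. The lid hinge line lies at x = +72.5, z = 100 mm.
- lid (a joint): Angle of the dark-wood lid (145 x 200 x 10 mm, 0.45 to 0.6 kg), hinged on the chest's far top edge: 0 shut, growing as its front edge rises; 1.39 when the stay is straight, as far as it goes; 1.38 locked. Its hinge is somewhat stiff (0.14 N m): let go near the top (above about 1.2) it stays, lower down it falls shut and slams.
- lid_bar (a point): Middle of the pull bar of the lid: a 10 mm steel rod along the chest's y, 110 mm long, 30 mm in front of the lid's front edge (25 mm free gap), moving with the lid.
- stay_pivot (a point): Point on the axis (the chest's y) about which the lower link of the stay turns, taken 62 mm out from the chest's left face, level with the middle of the knob's grip. Fixed to the chest: x = -15.5, y = 162, z = 47 mm in its frame.
- knob (a point): Middle of the black rubber grip (16 mm diameter, 38 mm long, red rings at both ends) on the knee pin, which runs along the chest's y. The grip spans 43 to 81 mm out from the chest's left face; the steel links lie within 13 mm of that face. It turns freely on the pin, so it can be held pinched from above throughout. The knob keeps 87.5 mm from stay_pivot; moving it raises and lowers the lid, with under 15 N.
- stay (a joint): Turn of the stay's lower link (pivot to knob): 0 with the lid shut, growing as the knob swings up and back in the upright plane across the chest's y; 2.03 with the stay straight, 2.10 locked. At 0 the direction from pivot to knob is to the chest's front (-x), 0.06 rad below level; at 2.10 the knob is above the pivot and leans back.
- knee (a joint): Unfolding of the knee: 0 folded (lid shut), 2.47 with both 87.5 mm links in line, 2.62 at its stop, over centre. Straight is not locked: the knee is to be pushed back past the straight line to the stop by its knob; then the lid's weight holds it. Locked means above 2.54. To lower the lid, pull the knob forward through the straight line.
- red_capsule: Red coffee capsule, 22 mm high, widest (37 mm) at the flange round its foot, narrower dome on top. Origin: centre of the underside. It stands among the other capsules.
- blue_capsule: Dark blue capsule of the same shape; leave it.
- gold_capsule: Gold-brown capsule of the same shape; leave it.
- cup: White espresso cup with coloured rings, 63 x 90 mm with its handle, 49 mm high; origin under its centre; leave it.
- spice: Spice jar with a white cap, 44 mm diameter, 101 mm high; origin under its centre; leave it.
Things that resemble listed ones, but are neither listed nor needed, are in the scene too. Leave any green or purple look-alike of the red_capsule alone.

How it is judged:
By the outcome, as a careful person would: the job done as asked, in the order asked, and still so for the second after the job is handed in, with the robot touching nothing.
It also fails if it takes over 64 s, if anything falls off the work surface, if the arm or the gripper's body presses on something with over 40 N, if the wrist force passes 120 N, or if a joint passes its speed limit or range.

## Working session

There is one attempt and no reset: what is moved stays moved. The work goes in short steps, Python scripts to look and compute and a tool call to move; the robot and the scene stay as the last step left them, time stands still between calls to the robot, and variables do not carry over. Pictures are saved under pics/ and viewed, at most 10 in all, crops included, and the job is handed in when it is done.

Besides the shell and the picture viewer there is one more tool, called after "Call:" as a command line: name --argument value ..., lists and objects as JSON in quotes. jog_arm: Moves the arm, as the interface text tells. Shift numbers are shares of 0.05 m and turn numbers shares of 5 degrees, none past 1 either way. Its arguments: {"type":"object","properties":{"translation":{"type":"array","items":{"type":"array","items":{"type":"number","minimum":-1,"maximum":1}}},"twist":{"type":"array","items":{"type":"array","items":{"type":"number","minimum":-1,"maximum":1}}},"jaw":{"type":"array","items":{"type":"number"}}},"required":["translation","twist","jaw"]}

```bash
mkdir -p pics
cat > h.py <<'E'
import numpy as np, cv2, pickle
from cell import ctrl
def grab(n):
    c=ctrl.read_camera(n); pickle.dump(c,open(f'{n}.pkl','wb')); return c
def pw(c,u,v,z=None):
    R=cv2.Rodrigues(np.array(c['rvec'],float))[0]; t=np.array(c['tvec'],float).ravel()
    ray=np.array([(u-c['cx'])/c['fx'],(v-c['cy'])/c['fy'],1.])
    o=-R.T@t; d=R.T@ray
    if z is not None: return o+d*(z-o[2])/d[2]
    D=c['depth'][int(round(v))-1:int(round(v))+2,int(round(u))-1:int(round(u))+2]; D=D[D>0]
    return o+d*np.median(D)
def load(n): return pickle.load(open(f'{n}.pkl','rb'))
E
python3 - <<'E'
from h import *
for n in ('top','side'):
    c=grab(n); cv2.imwrite(f'pics/{n}0.png',c['color']); print(n,c['fx'],c['cx'],c['cy'],c['rvec'],c['tvec'])
s=ctrl.get_state(); print(s['time_s'],s['eef_rot'],s['tool_pos'],s['width'])
E
```

```text
top 522.2883526835801 326.3719118586498 231.57612279857113 [ 2.15774601 -2.15063328  0.18005312] [0.05314299 0.50428235 1.13234156]
side 501.0966436146386 315.4508928779351 244.67500705452824 [ 2.30136966 -0.02954594  0.01560002] [-0.48721769  0.13271798  1.16435035]
0.1 [[ 9.69215740e-01  2.46212920e-01 -2.18178486e-04]
 [ 2.46213014e-01 -9.69215211e-01  1.01279361e-03]
 [ 3.79009659e-05 -1.03533389e-03 -9.99999463e-01]] [ 0.13538346 -0.53283838  0.20494053] 0.09388607249861139
```

View pics/top0.png

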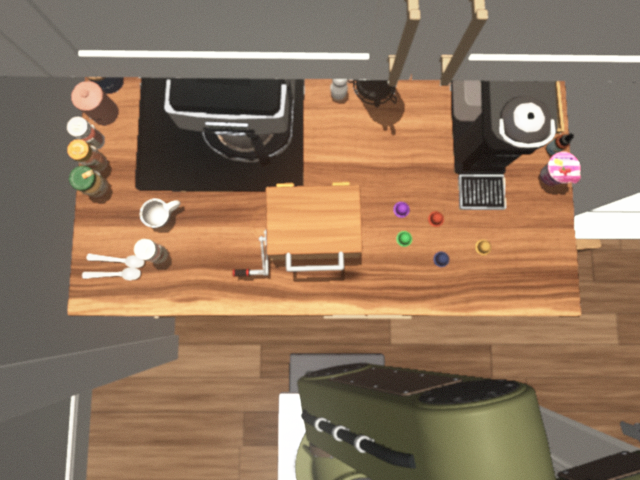

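View pics/side0.png

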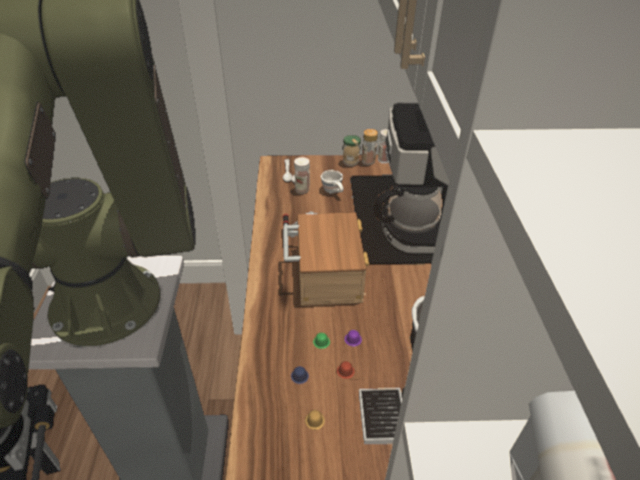

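Top view: the chest is at about (313,225), with the pull bar at (315,265) and the knob at about (250,272). The capsules are purple (402,209), red (437,218), green (405,239), blue (441,259) and gold (483,247). (437,218) fits red_capsule because it is the only plain red one. I'll confirm that in a crop.

Run:
```python
from h import *
c=load('top')['color']
a=cv2.resize(c[175:290,220:370],None,fx=4,fy=4,interpolation=cv2.INTER_CUBIC)
b=cv2.resize(c[195:275,385:500],None,fx=4,fy=4,interpolation=cv2.INTER_CUBIC)
im=np.zeros((600,800,3),np.uint8); 
a=cv2.resize(a,(600,460)); im[:460,:600]=a
cv2.imwrite('pics/a.png',a); cv2.imwrite('pics/b.png',b)
c=load('top')
for n,u,v in [('lid',315,215),('lidFL',267,252),('lidFR',360,253),('lidBL',266,187),('lidBR',359,187)]:
    print(n,pw(c,u,v).round(4),pw(c,u,v,.11).round(4))
for n,u,v in [('red',437,218),('purple',402,209),('green',405,239),('blue',441,259),('gold',483,247),('cup',155,213),('spice',146,249)]:
    print(n,pw(c,u,v).round(4),pw(c,u,v,.02).round(4))
```

```text
lid [0.5284 0.0803 0.1102] [0.5284 0.0803 0.11  ]
lidFL [0.4501 0.1799 0.1069] [0.4497 0.1796 0.11  ]
lidFR [ 0.4508 -0.0159  0.0877] [ 0.4484 -0.014   0.11  ]
lidBL [0.6114 0.1941 0.0108] [0.588  0.1843 0.11  ]
lidBR [ 0.5896 -0.013   0.1088] [ 0.5893 -0.0129  0.11  ]
red [ 0.5389 -0.1984  0.0214] [ 0.5392 -0.1987  0.02  ]
purple [ 0.5595 -0.1186  0.0207] [ 0.5597 -0.1188  0.02  ]
green [ 0.4904 -0.1243  0.0197] [ 0.4904 -0.1243  0.02  ]
blue [ 0.4449 -0.2047  0.0214] [ 0.4451 -0.205   0.02  ]
gold [ 0.4728 -0.3018  0.02  ] [ 0.4728 -0.3018  0.02  ]
cup [0.55   0.4478 0.0051] [0.5473 0.4431 0.02  ]
spice [0.4562 0.4335 0.0987] [0.4651 0.4591 0.02  ]
```

View pics/a.png

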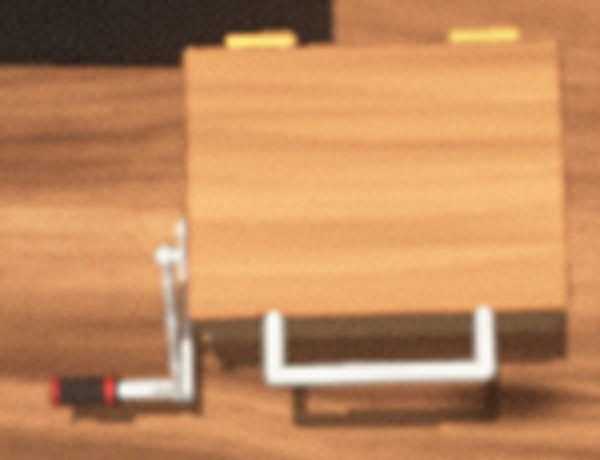

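View pics/b.png

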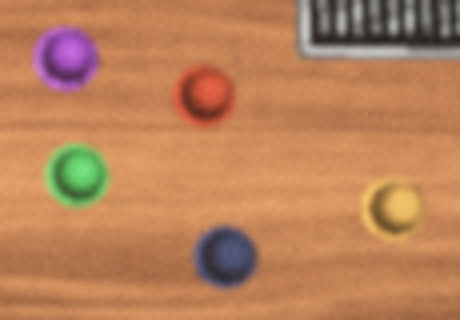

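Chest crop, at 4x from origin (220,175): lid corners FL (190,318), FR (566,311), BL (183,47), BR (556,42). The knob grip centre is at (85,391), with red rings at both ends, and the bar centre is at (382,375). Capsule crop: the red one at (205,95) is the only red capsule. Purple and green are the decoys, and blue and gold are to stay.

Run:
```python
from h import *
c=load('top')
f=lambda x,y,z: pw(c,220+(x-1.5)/4,175+(y-1.5)/4,z)
g=lambda x,y,z: pw(c,385+(x-1.5)/4,195+(y-1.5)/4,z)
FL,FR,BL,BR=[f(x,y,.11)[:2] for x,y in [(190,318),(566,311),(183,47),(556,42)]]
print(FL,FR,BL,BR, np.linalg.norm(FL-FR),np.linalg.norm(FL-BL))
bx=np.array([[-72.5,100],[-72.5,-100],[72.5,100],[72.5,-100]])/1000
M=np.array([FL,FR,BL,BR]); 
A=bx-bx.mean(0);B=M-M.mean(0);U,S,V=np.linalg.svd(A.T@B);R=V.T@U.T
t=M.mean(0); yaw=np.degrees(np.arctan2(R[1,0],R[0,0])); print('box',t,yaw, ((bx@R.T+t)-M).round(4).tolist())
P=lambda x,y:(R@np.array([x,y])+t).round(4)
print('pivot pred',P(-.0155,.162),'knob pred',P(-.0155-.0874,.162),'bar pred',P(-.1025,0))
print('knob',f(85,391,.042),'ends',f(55,391,.042),f(115,391,.042),'bar',f(382,375,.105), 'barends',f(270,376,.105),f(494,373,.105))
print('red flange',g(205,95,.002),g(205,93,.02))
for n,x,y in [('purple',67,58),('green',77,175),('blue',226,257),('gold',393,208)]: print(n,g(x,y,.003))
# 1st: color-based flange centroid
im=c['color'].astype(int); m=((im[...,2]-im[...,1]>60)&(im[...,2]-im[...,0]>60)); m[:, :425]=0;m[:,450:]=0;m[:205]=0;m[232:]=0
v,u=np.nonzero(m);print(len(u),u.mean(),v.mean(),pw(c,(u.min()+u.max())/2,(v.min()+v.max())/2,.003),u.min(),u.max(),v.min(),v.max())
```

```text
[0.44527754 0.17930688] [ 0.4497112  -0.01634286] [0.5893931  0.18565768] [ 0.59341946 -0.01215837] 0.19569996701239895 0.14425541891229182
box [0.51945033 0.08411583] 1.5314318745108075 [[-0.001, 0.0028], [-0.0001, -0.0014], [-0.0001, 0.0004], [0.0012, -0.0018]]
pivot pred [0.4996 0.2456] knob pred [0.4123 0.2433] bar pred [0.417  0.0814]
knob [0.41187608 0.24244404 0.042     ] ends [0.41182339 0.25885046 0.042     ] [0.41192879 0.22602819 0.042     ] bar [0.41637378 0.07945317 0.105     ] barends [0.41565742 0.13769351 0.105     ] [0.41761345 0.02107765 0.105     ]
red flange [ 0.54145258 -0.20031009  0.002     ] [ 0.53946139 -0.19614087  0.02      ]
purple [ 0.56267154 -0.12014997  0.003     ]
green [ 0.49408704 -0.12461006  0.003     ]
blue [ 0.44699095 -0.20944554  0.003     ]
gold [ 0.47570798 -0.30708553  0.003     ]
665 437.02255639097746 217.95488721804512 [ 0.54217506 -0.20272618  0.003     ] 425 449 205 231
```

Run:
```python
from h import *
c=load('top')
print('knob depth',pw(c,241,272.5), 'bar',pw(c,315,268.5))
vs,us=np.mgrid[60:300:2,230:600:2]
R=cv2.Rodrigues(np.array(c['rvec'],float))[0]; t=np.array(c['tvec'],float).ravel()
d=c['depth'][vs,us]; X=np.stack([(us-c['cx'])/c['fx']*d,(vs-c['cy'])/c['fy']*d,d],-1).reshape(-1,3)
W=(X[d.ravel()>0]-t)@R
for x0 in np.arange(.44,.76,.04):
    print(round(x0,2),[ (lambda s: round(float(s.max()),2) if len(s) else None)(W[(abs(W[:,0]-x0-.02)<.02)&(abs(W[:,1]-y0-.02)<.02),2]) for y0 in np.arange(-.4,.3,.04)])
```

```text
knob depth [0.41122657 0.24137714 0.04750174] bar [0.41579954 0.07970463 0.10909041]
0.44 [0.0, 0.0, 0.02, 0.0, 0.02, 0.02, 0.0, 0.0, 0.0, 0.11, 0.11, 0.11, 0.12, 0.11, 0.11, 0.0, 0.0, None]
0.48 [0.0, 0.0, 0.02, 0.0, 0.0, 0.0, 0.02, 0.02, 0.0, 0.11, 0.12, 0.11, 0.11, 0.11, 0.11, 0.0, 0.0, None]
0.52 [0.0, 0.0, 0.01, 0.0, 0.02, 0.02, 0.02, 0.02, 0.0, 0.11, 0.11, 0.11, 0.11, 0.11, 0.11, 0.0, 0.01, None]
0.56 [0.0, 0.03, 0.03, 0.02, 0.01, 0.0, 0.02, 0.02, 0.0, 0.11, 0.11, 0.11, 0.12, 0.11, 0.11, 0.01, 0.0, None]
0.6 [0.0, 0.29, 0.57, 0.59, 0.59, 0.59, 0.59, 0.65, 0.65, 0.65, 0.59, 0.59, 0.58, 0.58, 0.58, 0.02, 0.01, None]
0.64 [0.28, 0.3, 0.3, 0.59, 0.01, 0.0, 0.0, 0.0, 0.58, 0.0, 0.0, 0.0, 0.01, 0.33, 0.33, 0.33, 0.25, 0.0]
0.68 [0.28, 0.3, 0.31, 0.3, 0.24, 0.01, 0.0, 0.0, 0.0, 0.0, 0.0, 0.0, 0.01, 0.33, 0.33, 0.33, 0.13, None]
0.72 [0.28, 0.28, 0.29, 0.28, 0.0, 0.0, 0.01, 0.0, 0.0, 0.0, 0.0, 0.0, 0.02, 0.33, 0.33, 0.33, None, None]
```

Call:
jog_arm --translation '[[0.459,-0.683,0],[0.459,-0.683,0],[0.459,-0.683,0],[0.459,-0.683,0],[0.459,-0.683,0],[0.459,-0.683,0],[0.459,-0.683,0],[0.459,-0.683,0],[0.459,-0.683,0],[0.459,-0.683,0],[0.459,-0.683,0],[0.459,-0.683,0],[0.459,-0.683,0],[0.459,-0.683,0],[0.459,-0.683,0],[0.459,-0.683,0],[0.459,-0.683,0],[0.459,-0.683,0],[0.459,-0.683,0],[0.459,-0.683,0]]' --twist '[[0,0,0],[0,0,0],[0,0,0],[0,0,0],[0,0,0],[0,0,0],[0,0,0],[0,0,0],[0,0,0],[0,0,0],[0,0,0],[0,0,0],[0,0,0],[0,0,0],[0,0,0],[0,0,0],[0,0,0],[0,0,0],[0,0,0],[0,0,0]]' --jaw '[-0.1,-0.1,-0.1,-0.1,-0.1,-0.1,-0.1,-0.1,-0.1,-0.1,-0.1,-0.1,-0.1,-0.1,-0.1,-0.1,-0.1,-0.1,-0.1,-0.1]'

```text
time_s: 2.1
tool_pos: [0.4122, 0.2438, 0.2052]
eef_rot: [[0.969, 0.247, -0.0], [0.247, -0.969, -0.0], [-0.0, 0.0, -1.0]]
contact_force: [-0.3, 0.1, 0.3]
width: 0.0425
gripper_force: 0.0
```

Call:
jog_arm --translation '[[0,0,0],[0,0,0],[0,0,0],[0,0,0],[0,0,0],[0,0,0],[0,0,0],[0,0,0],[0,0,0],[0,0,0],[0,0,0],[0,0,0],[0,0,0],[0,0,0],[0,0,0],[0,0,0],[0,0,0]]' --twist '[[0,0,-0.965],[0,0,-0.965],[0,0,-0.965],[0,0,-0.965],[0,0,-0.965],[0,0,-0.965],[0,0,-0.965],[0,0,-0.965],[0,0,-0.965],[0,0,-0.965],[0,0,-0.965],[0,0,-0.965],[0,0,-0.965],[0,0,-0.965],[0,0,-0.965],[0,0,-0.965],[0,0,0]]' --jaw '[-0.1,-0.1,-0.1,-0.1,-0.1,-0.1,-0.1,-0.1,-0.1,-0.1,-0.1,-0.1,-0.1,-0.1,-0.1,-0.1,-0.1]'

```text
time_s: 3.8
tool_pos: [0.412, 0.2419, 0.2052]
eef_rot: [[-0.027, 1.0, -0.0], [1.0, 0.027, -0.0], [-0.0, -0.001, -1.0]]
contact_force: [1.2, -0.1, -0.3]
width: 0.042
gripper_force: 0.0
```

Run:
```python
from h import *
c=grab('wrist'); cv2.imwrite('pics/w1.png',c['color'])
s=ctrl.get_state(); print(s['time_s'],np.array(s['eef_rot']).round(4),s['tool_pos'],s['width'],s['contact_force'],s['q'])
```

```text
3.85 [[-2.370e-02  9.997e-01 -4.000e-04]
 [ 9.997e-01  2.370e-02 -2.000e-04]
 [-2.000e-04 -4.000e-04 -1.000e+00]] [0.41199712 0.24188378 0.20523711] 0.042662804576198136 [-0.16234337  0.60323075 -0.20908965] [ 2.60241251e+01  7.95209057e+00  9.84294098e+01 -9.97930822e-04
  7.36468162e+01  2.46670503e+01]
```

View pics/w1.png

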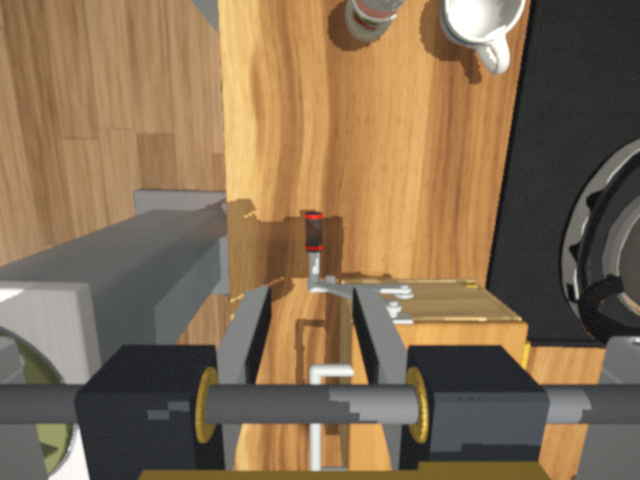

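The wrist view shows the knob grip with its red rings at (314,232). It lies midway between the fingertips, and image up is +y.

Run:
```python
from h import *
c=load('wrist')
print(pw(c,314,232,.042),pw(c,314,213,.042),pw(c,315,249,.042),pw(c,314,232))
```

```text
[0.41483678 0.24229349 0.042     ] [0.41432221 0.26053014 0.042     ] [0.41627327 0.22556303 0.042     ] [0.41472973 0.2440969  0.05016487]
```

Call:
jog_arm --translation '[[0,0,0.35],[0,0,0.35],[0,0,0.35],[0,0,0.35],[0,0,0.35],[0,0,0.35]]' --twist '[[0,0,0],[0,0,0],[0,0,0],[0,0,0],[0,0,0],[0,0,0]]' --jaw '[-0.1,-0.1,-0.1,-0.1,-0.1,-0.1]'

```text
time_s: 4.45
tool_pos: [0.412, 0.2419, 0.0997]
eef_rot: [[-0.023, 1.0, -0.0], [1.0, 0.023, -0.0], [-0.0, -0.0, -1.0]]
contact_force: [0.8, 0.5, 0.5]
width: 0.0422
gripper_force: 0.0
```

Call:
jog_arm --translation '[[0,0.01,0.257],[0,0.01,0.257],[0,0,0.257],[0,0,0.257],[0,0,0.257],[0,0,0.257],[0,0,0],[0,0,0],[0,0,0],[0,0,0],[0,0,0]]' --twist '[[0,0,0],[0,0,0],[0,0,0],[0,0,0],[0,0,0],[0,0,0],[0,0,0],[0,0,0],[0,0,0],[0,0,0],[0,0,0]]' --jaw '[-0.1,-0.1,-0.1,-0.1,-0.1,-0.1,-0.1,-1,-1,-1,-1]'

```text
time_s: 5.55
tool_pos: [0.4137, 0.2421, 0.0239]
eef_rot: [[-0.025, 1.0, 0.002], [1.0, 0.025, 0.001], [0.001, 0.002, -1.0]]
contact_force: [3.8, -0.3, -1.0]
width: 0.0156
gripper_force: 30.0
```

Run:
```python
from h import *
s=ctrl.get_state(); p=np.array(s['tool_pos']); print(p,s['width'],s['gripper_force'],s['contact_force'])
R=np.array(s['eef_rot'])
yaw=np.radians(1.4); bx=np.array([np.cos(yaw),np.sin(yaw),0]); 
P=lambda a: (-np.cos(a-.06)*bx+np.array([0,0,np.sin(a-.06)]))*.0875
# displacement rows for arc, tool frame (units .05)
N=21; prev=P(0)
for i in range(1,N+1):
    a=i*.1; d=R.T@(P(a)-prev)/.05; prev=P(a); print(round(a,2),d.round(3))
```

```text
[0.41367987 0.24211948 0.02386854] 0.01563249628944691 29.998797476291656 [ 3.77725306 -0.28867883 -0.97159115]
0.1 [ 0.    -0.001 -0.175]
0.2 [ 0.     0.016 -0.174]
0.3 [ 0.     0.033 -0.172]
0.4 [ 0.     0.05  -0.168]
0.5 [ 0.     0.067 -0.162]
0.6 [-0.     0.083 -0.154]
0.7 [-0.     0.098 -0.145]
0.8 [-0.     0.112 -0.135]
0.9 [-0.     0.124 -0.123]
1.0 [-0.     0.136 -0.11 ]
1.1 [-0.     0.146 -0.096]
1.2 [-0.     0.155 -0.081]
1.3 [-0.     0.163 -0.065]
1.4 [-0.     0.168 -0.048]
1.5 [-0.     0.172 -0.031]
1.6 [-0.     0.174 -0.014]
1.7 [-0.     0.175  0.004]
1.8 [-0.     0.174  0.021]
1.9 [-0.     0.171  0.038]
2.0 [-0.     0.166  0.055]
2.1 [-0.     0.16   0.071]
```

Call:
jog_arm --translation '[[0,0,-0.175],[0,0.016,-0.174],[0,0.033,-0.172],[0,0.05,-0.168],[0,0.067,-0.162],[0,0.083,-0.154],[0,0.098,-0.145],[0,0.112,-0.135],[0,0.124,-0.123],[0,0.136,-0.11]]' --twist '[[0,0,0],[0,0,0],[0,0,0],[0,0,0],[0,0,0],[0,0,0],[0,0,0],[0,0,0],[0,0,0],[0,0,0]]' --jaw '[-1,-1,-1,-1,-1,-1,-1,-1,-1,-1]'

```text
time_s: 6.55
tool_pos: [0.4492, 0.243, 0.0997]
eef_rot: [[-0.025, 1.0, -0.001], [1.0, 0.025, 0.0], [0.0, -0.001, -1.0]]
contact_force: [-2.4, 4.5, -6.7]
width: 0.0153
gripper_force: 30.0
```

Call:
jog_arm --translation '[[0,0.146,-0.096],[0,0.155,-0.081],[0,0.163,-0.065],[0,0.168,-0.048],[0,0.172,-0.031],[0,0.174,-0.014],[0,0.175,0.004],[0,0.174,0.021],[0,0,0]]' --twist '[[0,0,0],[0,0,0],[0,0,0],[0,0,0],[0,0,0],[0,0,0],[0,0,0],[0,0,0],[0,0,0]]' --jaw '[-1,-1,-1,-1,-1,-1,-1,-1,-1]'

```text
time_s: 7.45
tool_pos: [0.5165, 0.2451, 0.1153]
eef_rot: [[-0.025, 1.0, 0.001], [1.0, 0.025, 0.001], [0.001, 0.001, -1.0]]
contact_force: [0.1, 6.6, -1.6]
width: 0.0149
gripper_force: 30.0
```

Call:
jog_arm --translation '[[0,0.086,0.017],[0,0.085,0.021],[0,0.083,0.026],[0,0.083,0.029],[0,0.08,0.034],[0,0.08,0.037],[0,0.05,0.025],[0,0,0],[0,0,0]]' --twist '[[0,0,0],[0,0,0],[0,0,0],[0,0,0],[0,0,0],[0,0,0],[0,0,0],[0,0,0],[0,0,0]]' --jaw '[-1,-1,-1,-1,-1,-1,-1,-1,-1]'

```text
time_s: 8.35
tool_pos: [0.5419, 0.246, 0.1065]
eef_rot: [[-0.026, 1.0, -0.002], [1.0, 0.026, 0.001], [0.001, -0.002, -1.0]]
contact_force: [-14.4, 4.5, 9.5]
width: 0.0147
gripper_force: 30.0
```

Call:
jog_arm --translation '[[0,0,0],[0,0,0],[0,0,0],[0,0,0],[0,0,-0.3],[0,0,-0.4],[0,0,-0.4],[0,0,-0.4],[0,0,-0.4],[0,-0.5,0],[0,-0.5,0],[0,-0.5,0],[0,-0.5,0],[0,-0.5,0]]' --twist '[[0,0,0],[0,0,0],[0,0,0],[0,0,0],[0,0,0],[0,0,0],[0,0,0],[0,0,0],[0,0,0],[0,0,0],[0,0,0],[0,0,0],[0,0,0],[0,0,0]]' --jaw '[-0.1,-0.1,-0.1,-0.1,-0.1,-0.1,-0.1,-0.1,-0.1,-0.1,-0.1,-0.1,-0.1,-0.1]'

```text
time_s: 9.75
tool_pos: [0.4169, 0.242, 0.2015]
eef_rot: [[-0.025, 1.0, 0.001], [1.0, 0.025, 0.0], [0.0, 0.001, -1.0]]
contact_force: [0.3, 0.1, 0.4]
width: 0.0418
gripper_force: 0.0
```

Run:
```python
from h import *
c=grab('side'); t=grab('top')
a=cv2.resize(c['color'][130:330,240:400],None,fx=3,fy=3,interpolation=cv2.INTER_CUBIC)
b=cv2.resize(t['color'][140:300,200:380],(400,356))
im=np.zeros((600,790,3),np.uint8); im[:600,:480]=a; im[:275,480:]=cv2.resize(t['color'][150:300,210:379],(310,275))
cv2.imwrite('pics/s2.png',im)
```

```text
(no output)
```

View pics/s2.png

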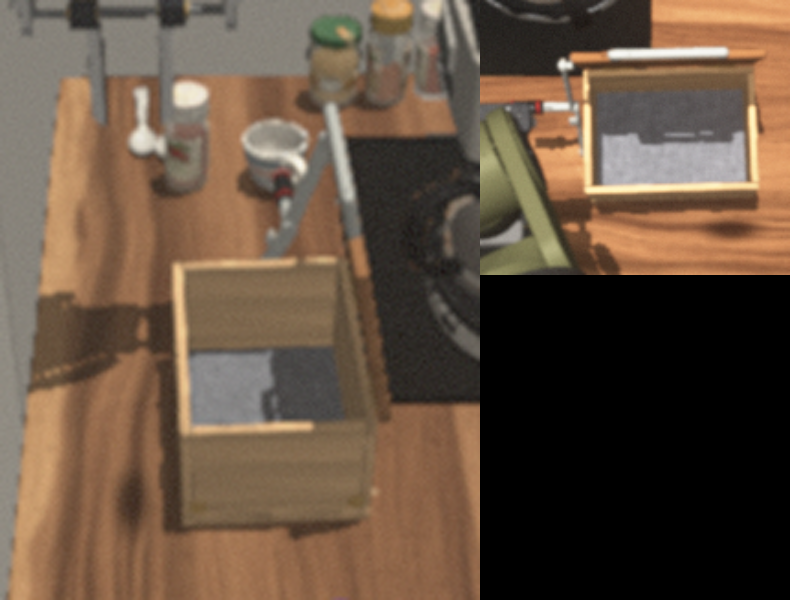

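The lid stands open by itself. In the side crop the stay links are nearly in line at (300,200), with the knob at (283,190). In the top crop the knob is at (545,105), and the chest is empty.

Run:
```python
from h import *
c=load('top'); print('knob',pw(c,210+545/1.834,150+105/1.833,.125), 'expected .5406,.246')
```

```text
knob [ 0.5443022 -0.3223711  0.125    ] expected .5406,.246
```

Call:
jog_arm --translation '[[-0.442,0,0],[-0.442,0,0],[-0.442,0,0],[-0.442,0,0],[-0.442,0,0],[-0.442,0,0],[-0.442,0,0],[-0.442,0,0],[-0.442,0,0],[-0.442,0,0],[-0.442,0,0],[-0.442,0,0],[-0.442,0,0],[-0.442,0,0],[-0.442,0,0],[-0.442,0,0],[-0.442,0,0],[-0.442,0,0],[-0.442,0,0],[-0.442,0,0]]' --twist '[[0,0,0],[0,0,0],[0,0,0],[0,0,0],[0,0,0],[0,0,0],[0,0,0],[0,0,0],[0,0,0],[0,0,0],[0,0,0],[0,0,0],[0,0,0],[0,0,0],[0,0,0],[0,0,0],[0,0,0],[0,0,0],[0,0,0],[0,0,0]]' --jaw '[0.3,0.3,0.3,0.3,0.3,0.3,0.3,0.3,0.3,0.3,0.3,0.3,0.3,0.3,0.3,0.3,0.3,0.3,0.3,0.3]'

```text
time_s: 11.85
tool_pos: [0.4293, -0.2013, 0.2013]
eef_rot: [[-0.025, 1.0, 0.001], [1.0, 0.025, -0.001], [-0.001, 0.001, -1.0]]
contact_force: [-0.1, 0.3, -0.2]
width: 0.0611
gripper_force: 0.0
```

Call:
jog_arm --translation '[[0,0,0],[0,0,0],[0,0,0],[0,0,0],[0,0,0],[0,0,0],[0,0,0],[0,0,0],[0,0,0],[0,0,0],[0,0,0],[0,0,0],[0,0,0],[0,0,0],[0,0,0],[0,0,0],[0,0,0],[0,0,0],[0,0,0]]' --twist '[[0,0,1],[0,0,1],[0,0,1],[0,0,1],[0,0,1],[0,0,1],[0,0,1],[0,0,1],[0,0,1],[0,0,1],[0,0,1],[0,0,1],[0,0,1],[0,0,1],[0,0,1],[0,0,1],[0,0,1],[0,0,1],[0,0,0]]' --jaw '[0.3,0.3,0.3,0.3,0.3,0.3,0.3,0.3,0.3,0.3,0.3,0.3,0.3,0.3,0.3,0.3,0.3,0.3,0.3]'

```text
time_s: 13.75
tool_pos: [0.4294, -0.2003, 0.2011]
eef_rot: [[1.0, 0.024, 0.001], [0.024, -1.0, -0.001], [0.001, 0.001, -1.0]]
contact_force: [-0.1, -0.4, 0.6]
width: 0.061
gripper_force: 0.0
```

Run:
```python
from h import *
c=grab('wrist'); cv2.imwrite('pics/w2.png',c['color']); s=ctrl.get_state(); print(s['time_s'],s['tool_pos'],np.array(s['eef_rot']).round(4).tolist(),s['width'])
im=c['color'].astype(int); m=((im[...,2]-im[...,1]>90)&(im[...,2]-im[...,0]>90)).astype(np.uint8)
n,l,st,ce=cv2.connectedComponentsWithStats(m)
for i in range(1,n):
    if st[i,4]>100: print(st[i],ce[i],pw(c,st[i,0]+(st[i,2]-1)/2,st[i,1]+(st[i,3]-1)/2,.003))
```

```text
13.8 [ 0.42928711 -0.20025769  0.20097446] [[0.9996, 0.0269, 0.0006], [0.0269, -0.9996, -0.0005], [0.0006, 0.0005, -1.0]] 0.06118238253311794
[294  91  38  40 881] [312.37116913 107.87173666] [ 0.54358471 -0.19988549  0.003     ]
```

View pics/w2.png

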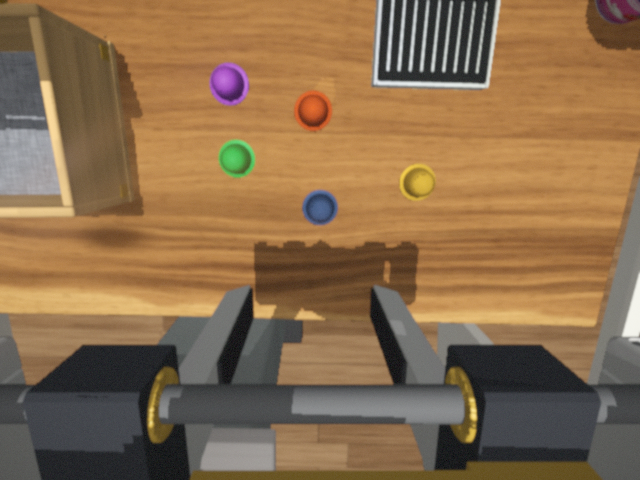

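The wrist view shows red at (313,111), with purple (229,84), green (237,158), blue (320,207) and gold (417,182) clear of it. The measured red position is (0.543,-0.200).

Call:
jog_arm --translation '[[0.454,0.012,0],[0.454,0.012,0],[0.454,0.012,0],[0.454,0.012,0],[0.454,0.012,0],[0,0,0.6],[0,0,0.6],[0,0,0.6],[0,0,0.6],[0,0,0.4],[0,0,0.4],[0,0,0.3],[0,0,0.2],[0,0,0.2],[0,0,0.16],[0,0,0]]' --twist '[[0,0,0],[0,0,0],[0,0,0],[0,0,0],[0,0,0],[0,0,0],[0,0,0],[0,0,0],[0,0,0],[0,0,0],[0,0,0],[0,0,0],[0,0,0],[0,0,0],[0,0,0],[0,0,0]]' --jaw '[0.3,0.3,0.3,0.3,0.3,0.3,0.3,0.3,0.3,0.3,0.3,0.3,0.3,0.3,0.3,0.3]'

```text
time_s: 15.4
tool_pos: [0.543, -0.2001, 0.0001]
eef_rot: [[1.0, 0.026, 0.001], [0.026, -1.0, -0.0], [0.001, 0.0, -1.0]]
contact_force: [-14.5, 6.0, 32.6]
width: 0.0612
gripper_force: 16.2
```

I went 2 mm too low and the fingertips are on the table. I'll ease up before closing.

Call:
jog_arm --translation '[[0,0,-0.08],[0,0,0],[0,0,0],[0,0,0],[0,0,0],[0,0,0],[0,0,0]]' --twist '[[0,0,0],[0,0,0],[0,0,0],[0,0,0],[0,0,0],[0,0,0],[0,0,0]]' --jaw '[0.3,0.3,-1,-1,-1,-1,-1]'

```text
time_s: 16.1
tool_pos: [0.5425, -0.1999, 0.0011]
eef_rot: [[1.0, 0.025, -0.0], [0.025, -1.0, 0.0], [-0.0, -0.0, -1.0]]
contact_force: [-0.1, -0.2, -0.2]
width: 0.0336
gripper_force: 28.7
```

Call:
jog_arm --translation '[[0,0,-0.2],[0,0,-0.6],[0,0,-0.6],[0,0,-0.6],[0,0,-0.6],[0,0,-0.6]]' --twist '[[0,0,0],[0,0,0],[0,0,0],[0,0,0],[0,0,0],[0,0,0]]' --jaw '[-1,-1,-1,-1,-1,-1]'

```text
time_s: 16.7
tool_pos: [0.5424, -0.1998, 0.1634]
eef_rot: [[1.0, 0.025, 0.001], [0.025, -1.0, -0.0], [0.001, 0.0, -1.0]]
contact_force: [-0.2, 0.5, -0.4]
width: 0.0338
gripper_force: 28.7
```

Run:
```python
from h import *
c=grab('wrist'); cv2.imwrite('pics/w3.png',c['color'][150:480]); s=ctrl.get_state(); print(s['time_s'],s['tool_pos'],s['width'],s['gripper_force'])
```

```text
16.75 [ 0.54403728 -0.20053193  0.16869614] 0.03363515209819151 28.74624527622018
```

View pics/w3.png

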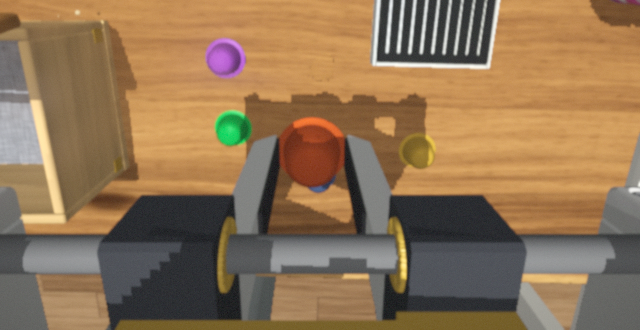

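The red capsule is held upright between the pads, at (313,152) in the crop. I'll move x back first to keep clear of the lid, then go over the chest.

Call:
jog_arm --translation '[[-0.26,0,0],[-0.26,0,0],[-0.26,0,0],[-0.26,0,0],[0.013,-0.52,0],[0.013,-0.52,0],[0.013,-0.52,0],[0.013,-0.52,0],[0.013,-0.52,0],[0.013,-0.52,0],[0.013,-0.52,0],[0.013,-0.52,0],[0.013,-0.52,0],[0.013,-0.52,0],[0,0,0]]' --twist '[[0,0,0],[0,0,0],[0,0,0],[0,0,0],[0,0,0],[0,0,0],[0,0,0],[0,0,0],[0,0,0],[0,0,0],[0,0,0],[0,0,0],[0,0,0],[0,0,0],[0,0,0]]' --jaw '[-1,-1,-1,-1,-1,-1,-1,-1,-1,-1,-1,-1,-1,-1,-1]'

```text
time_s: 18.25
tool_pos: [0.4903, 0.061, 0.1619]
eef_rot: [[1.0, 0.028, 0.001], [0.028, -1.0, 0.0], [0.001, -0.0, -1.0]]
contact_force: [-0.8, 0.1, -0.7]
width: 0.0339
gripper_force: 28.7
```

Call:
jog_arm --translation '[[0,0,0.4],[0,0,0.4],[0,0,0.4],[0,0,0.4],[0,0,0.4],[0,0,0.4],[0,0,0.2],[0,0,0.2],[0,0,0.14],[0,0,0]]' --twist '[[0,0,0],[0,0,0],[0,0,0],[0,0,0],[0,0,0],[0,0,0],[0,0,0],[0,0,0],[0,0,0],[0,0,0]]' --jaw '[-1,-1,-1,-1,-1,-1,-1,-1,-1,-1]'

```text
time_s: 19.25
tool_pos: [0.4903, 0.0587, 0.0139]
eef_rot: [[1.0, 0.025, -0.001], [0.025, -1.0, -0.0], [-0.001, 0.0, -1.0]]
contact_force: [-0.1, -0.2, -0.2]
width: 0.0338
gripper_force: 28.7
```

Call:
jog_arm --translation '[[0,0,0.06],[0,0,0],[0,0,0],[0,0,0],[0,0,0],[0,0,0],[0,0,-0.2],[0,0,-0.5],[0,0,-0.5],[0,0,-0.5],[0,0,-0.6],[0,0,-0.6],[0,0,-0.6]]' --twist '[[0,0,0],[0,0,0],[0,0,0],[0,0,0],[0,0,0],[0,0,0],[0,0,0],[0,0,0],[0,0,0],[0,0,0],[0,0,0],[0,0,0],[0,0,0]]' --jaw '[-1,-1,0.3,0.3,0.3,0.3,0.3,0.3,0.3,0.3,0.3,0.3,0.3]'

```text
time_s: 20.55
tool_pos: [0.4902, 0.0589, 0.1884]
eef_rot: [[1.0, 0.025, 0.001], [0.025, -1.0, 0.0], [0.001, -0.0, -1.0]]
contact_force: [0.3, 0.1, 0.2]
width: 0.0614
gripper_force: 0.0
```

Call:
jog_arm --translation '[[-0.4,0,0],[-0.4,0,0],[-0.4,0,0],[-0.4,0,0],[0,0,0]]' --twist '[[0,0,0],[0,0,0],[0,0,0],[0,0,0],[0,0,0]]' --jaw '[0.3,0.3,0.3,0.3,-0.1]'

```text
time_s: 21.05
tool_pos: [0.4092, 0.0569, 0.1871]
eef_rot: [[1.0, 0.026, 0.001], [0.026, -1.0, 0.0], [0.001, -0.0, -1.0]]
contact_force: [0.3, 0.1, 0.1]
width: 0.0562
gripper_force: 0.0
```

Call:
jog_arm --translation '[[0,0,0],[0,0,0],[0,0,0],[0,0,0],[0,0,0],[0,0,0],[0,0,0],[0,0,0],[0,0,0],[0,0,0],[0,0,0],[0,0,0],[0,0,0],[0,0,0],[0,0,0],[0,0,0],[0,0,0],[0,0,0],[0,0,0]]' --twist '[[0,0,-1],[0,0,-1],[0,0,-1],[0,0,-1],[0,0,-1],[0,0,-1],[0,0,-1],[0,0,-1],[0,0,-1],[0,0,-1],[0,0,-1],[0,0,-1],[0,0,-1],[0,0,-1],[0,0,-1],[0,0,-1],[0,0,-1],[0,0,-1],[0,0,0]]' --jaw '[-0.1,-0.1,-0.1,-0.1,-0.1,-0.1,-0.1,-0.1,-0.1,-0.1,-0.1,-0.1,-0.1,-0.1,-0.1,-0.1,-0.1,-0.1,-0.1]'

```text
time_s: 22.95
tool_pos: [0.4111, 0.0568, 0.1867]
eef_rot: [[-0.027, 1.0, 0.001], [1.0, 0.027, 0.0], [0.0, 0.001, -1.0]]
contact_force: [0.3, 0.2, -0.2]
width: 0.0425
gripper_force: 0.0
```

Call:
jog_arm --translation '[[0.47,0,0],[0.47,0,0],[0.47,0,0],[0.47,0,0],[0.47,0,0],[0.47,0,0],[0.47,0,0],[0.47,0,0],[0,0,0]]' --twist '[[0,0,0],[0,0,0],[0,0,0],[0,0,0],[0,0,0],[0,0,0],[0,0,0],[0,0,0],[0,0,0]]' --jaw '[-0.1,-0.1,-0.1,-0.1,-0.1,-0.1,-0.1,-0.1,-0.1]'

```text
time_s: 23.85
tool_pos: [0.4058, 0.2466, 0.1864]
eef_rot: [[-0.025, 1.0, 0.0], [1.0, 0.025, 0.0], [0.0, 0.0, -1.0]]
contact_force: [-0.7, -0.1, -0.1]
width: 0.0422
gripper_force: 0.0
```

Run:
```python
from h import *
s=ctrl.get_state(); print(s['time_s'],s['tool_pos'],np.array(s['eef_rot']).round(4).tolist(),s['width'])
c=grab('top'); w=grab('wrist')
im=np.zeros((480,790,3),np.uint8)
im[:,:480]=w['color'][:,80:560]; im[:275,480:]=cv2.resize(c['color'][150:300,210:379],(310,275))
cv2.imwrite('pics/w4.png',im)
for c in (c,w):
    im=c['color'].astype(int); m=((im[...,2]-im[...,1]>80)&(im[...,2]-im[...,0]>80)).astype(np.uint8)
    n,l,st,ce=cv2.connectedComponentsWithStats(m)
    for i in range(1,n):
        if st[i,4]>15: print(st[i],ce[i].round(1),pw(c,*ce[i]).round(3))
```

```text
23.85 [0.40577349 0.24664716 0.18636486] [[-0.0248, 0.9997, 0.0], [0.9997, 0.0248, 0.0003], [0.0003, 0.0001, -1.0]] 0.04221008334535621
[559 168  12   8  53] [564.6 170.9] [ 0.639 -0.477  0.069]
[318 233  15  15 148] [324.7 239.2] [0.488 0.058 0.027]
[499 244  29   8 149] [513.8 247.8] [0.538 0.263 0.134]
[493 286  28   9 137] [507.5 290.5] [0.539 0.233 0.133]
```

View pics/w4.png

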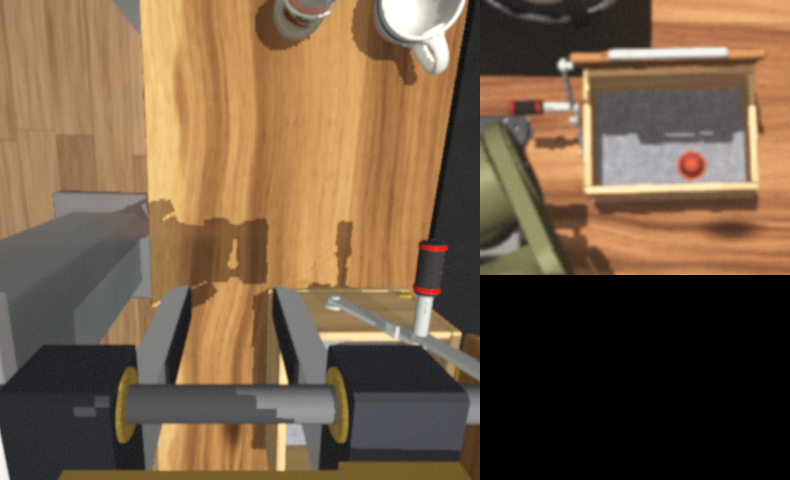

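The top crop shows the red capsule upright in the chest at (691,165), measured at (0.488, 0.058). The wrist crop shows the knob still back and locked at (431,268), with its axis at about (0.540, 0.248, 0.125). I'll re-grip it.

Call:
jog_arm --translation '[[-0.015,0.45,0],[-0.015,0.45,0],[-0.015,0.45,0],[-0.015,0.45,0],[-0.015,0.45,0],[-0.015,0.45,0],[0,0,0],[0,0,0.318],[0,0,0.318],[0,0,0.318],[0,0,0.318],[0,0,0.318],[0,0,0],[0,0,0],[0,0,0],[0,0,0],[0,0,0]]' --twist '[[0,0,0],[0,0,0],[0,0,0],[0,0,0],[0,0,0],[0,0,0],[0,0,0],[0,0,0],[0,0,0],[0,0,0],[0,0,0],[0,0,0],[0,0,0],[0,0,0],[0,0,0],[0,0,0],[0,0,0]]' --jaw '[-0.1,-0.1,-0.1,-0.1,-0.1,-0.1,-0.1,-0.1,-0.1,-0.1,-0.1,-0.1,-0.1,-1,-1,-1,-1]'

```text
time_s: 25.65
tool_pos: [0.541, 0.2437, 0.1074]
eef_rot: [[-0.025, 1.0, 0.001], [1.0, 0.025, 0.0], [0.0, 0.001, -1.0]]
contact_force: [0.2, 0.0, 2.1]
width: 0.015
gripper_force: 30.0
```

Run:
```python
from h import *
s=ctrl.get_state(); p=np.array(s['tool_pos']); print(p,s['width'],s['gripper_force'],s['contact_force'])
piv=np.array([.5010,.0291]); d=p[[0,2]]-piv; a=np.pi-np.arctan2(d[1],d[0])+.06; print('stay',a,np.hypot(*d))
```

```text
[0.5409609  0.24374524 0.10743375] 0.015033760443791148 30.012309551239014 [0.23437827 0.03891745 2.0579556 ]
stay 2.1025201571735566 0.08793776373351227
```

Call:
jog_arm --translation '[[0,-0.081,-0.037],[0,-0.081,-0.035],[0,-0.083,-0.03],[0,-0.084,-0.026],[0,-0.085,-0.021],[0,-0.086,-0.017],[0,-0.087,-0.013],[0,-0.087,-0.008],[0,-0.175,-0.004],[0,-0.174,0.014],[0,-0.172,0.031],[0,-0.168,0.048],[0,-0.163,0.065],[0,0,0]]' --twist '[[0,0,0],[0,0,0],[0,0,0],[0,0,0],[0,0,0],[0,0,0],[0,0,0],[0,0,0],[0,0,0],[0,0,0],[0,0,0],[0,0,0],[0,0,0],[0,0,0]]' --jaw '[-1,-1,-1,-1,-1,-1,-1,-1,-1,-1,-1,-1,-1,-1]'

```text
time_s: 27.05
tool_pos: [0.4625, 0.2415, 0.1076]
eef_rot: [[-0.026, 1.0, -0.003], [1.0, 0.026, -0.001], [-0.001, -0.003, -1.0]]
contact_force: [-5.4, -3.8, 5.1]
width: 0.0152
gripper_force: 30.0
```

Run:
```python
from h import *
s=ctrl.get_state(); p=np.array(s['tool_pos']); print(p,s['width'],s['gripper_force'],s['contact_force'])
piv=np.array([.5010,.0291]); d=p[[0,2]]-piv; a=np.pi-np.arctan2(d[1],d[0])+.06; print('stay',a,np.hypot(*d))
print('expect at 1.2', piv+.0875*np.array([-np.cos(1.14),np.sin(1.14)]))
```

```text
[0.46251598 0.24146498 0.10759716] 0.015205142593438978 29.99892085790634 [-5.43431568 -3.78435824  5.09749143]
stay 1.1749709778893838 0.08742324491800953
expect at 1.2 [0.46446048 0.10860543]
```

Call:
jog_arm --translation '[[0,-0.155,0.081],[0,-0.146,0.096],[0,-0.136,0.11],[0,-0.124,0.123],[0,-0.112,0.135],[0,-0.098,0.145],[0,-0.083,0.154],[0,-0.035,0.08],[0,-0.032,0.082],[0,-0.027,0.083],[0,-0.023,0.085],[0,-0.018,0.086],[0,-0.015,0.086],[0,0,0]]' --twist '[[0,0,0],[0,0,0],[0,0,0],[0,0,0],[0,0,0],[0,0,0],[0,0,0],[0,0,0],[0,0,0],[0,0,0],[0,0,0],[0,0,0],[0,0,0],[0,0,0]]' --jaw '[-1,-1,-1,-1,-1,-1,-1,-1,-1,-1,-1,-1,-1,-1]'

```text
time_s: 28.45
tool_pos: [0.4141, 0.2399, 0.04]
eef_rot: [[-0.025, 1.0, -0.0], [1.0, 0.025, -0.001], [-0.001, -0.0, -1.0]]
contact_force: [5.7, -5.8, -6.2]
width: 0.0152
gripper_force: 30.0
```

Run:
```python
from h import *
s=ctrl.get_state(); p=np.array(s['tool_pos']); print(p,s['width'],s['gripper_force'],s['contact_force'])
piv=np.array([.5010,.0291]); d=p[[0,2]]-piv; a=np.pi-np.arctan2(d[1],d[0])+.06; print('stay',a,np.hypot(*d))
```

```text
[0.41410365 0.23992366 0.03999751] 0.015183449334702883 30.002939701080322 [ 5.7417939  -5.79490007 -6.15171783]
stay 0.18475680654325982 0.08757699746531361
```

Call:
jog_arm --translation '[[0,-0.008,0.07],[0,-0.004,0.07],[0,0,0.06],[0,0,0.05],[0,0,0.04],[0,0,0.03],[0,0,0.02],[0,0,0],[0,0,0]]' --twist '[[0,0,0],[0,0,0],[0,0,0],[0,0,0],[0,0,0],[0,0,0],[0,0,0],[0,0,0],[0,0,0]]' --jaw '[-1,-1,-1,-1,-1,-1,-1,-1,-1]'

```text
time_s: 29.35
tool_pos: [0.4139, 0.2401, 0.024]
eef_rot: [[-0.025, 1.0, 0.001], [1.0, 0.025, -0.0], [-0.0, 0.001, -1.0]]
contact_force: [3.0, -7.6, 4.2]
width: 0.0151
gripper_force: 30.0
```

Call:
jog_arm --translation '[[0,0,0.02],[0,0,0.01],[0,0,0],[0,0,0]]' --twist '[[0,0,0],[0,0,0],[0,0,0],[0,0,0]]' --jaw '[-1,-1,-1,-1]'

```text
time_s: 29.75
tool_pos: [0.4142, 0.2402, 0.0232]
eef_rot: [[-0.025, 1.0, 0.002], [1.0, 0.025, -0.0], [-0.0, 0.002, -1.0]]
contact_force: [0.7, -8.8, 13.0]
width: 0.0156
gripper_force: 30.0
```

The resistance has risen to 13 N, so the lid is seated. I'll release and retreat.

Call:
jog_arm --translation '[[0,0,0],[0,0,0],[0,0,0],[0,0,0],[0,0,-0.2],[0,0,-0.5],[0,0,-0.5],[0,0,-0.5],[0,0,-0.5],[0,0,-0.5],[0,0,-0.5],[0,-0.3,0],[0,-0.3,0],[0,-0.3,0],[0,0,0]]' --twist '[[0,0,0],[0,0,0],[0,0,0],[0,0,0],[0,0,0],[0,0,0],[0,0,0],[0,0,0],[0,0,0],[0,0,0],[0,0,0],[0,0,0],[0,0,0],[0,0,0],[0,0,0]]' --jaw '[-0.1,-0.1,-0.1,-0.1,-0.1,-0.1,-0.1,-0.1,-0.1,-0.1,-0.1,-0.1,-0.1,-0.1,-0.1]'

```text
time_s: 31.25
tool_pos: [0.3678, 0.2394, 0.1834]
eef_rot: [[-0.026, 1.0, 0.001], [1.0, 0.026, 0.0], [0.0, 0.001, -1.0]]
contact_force: [1.5, 0.3, 0.1]
width: 0.043
gripper_force: 0.0
```

Run:
```python
from h import *
s=ctrl.get_state(); print(s['time_s'],s['tool_pos'],s['width'],s['contact_force'])
c=grab('top'); d=grab('side')
for n,u,v in [('lid mid',315,215),('front',330,248),('back',330,192),('bar',315,268.5),('knob',241,272.5)]: print(n,pw(c,u,v).round(4))
im=np.zeros((480,790,3),np.uint8); im[:360,:480]=cv2.resize(c['color'][120:300,60:300+0],(480,360)); im[:,480:]=cv2.resize(d['color'][150:450,240:434],(310,480))
im[360:480,:480]=cv2.resize(c['color'][190:280,300:520],(480,196))[:120]
cv2.imwrite('pics/end.png',im)
```

```text
31.25 [0.36776397 0.23939364 0.1834126 ] 0.04299195042573766 [1.50127518 0.31218029 0.12622535]
lid mid [0.5283 0.0803 0.1105]
front [0.4588 0.0486 0.1086]
back [0.5782 0.0487 0.1093]
bar [0.4158 0.0797 0.1088]
knob [0.3818 0.1798 0.478 ]
```

View pics/end.png

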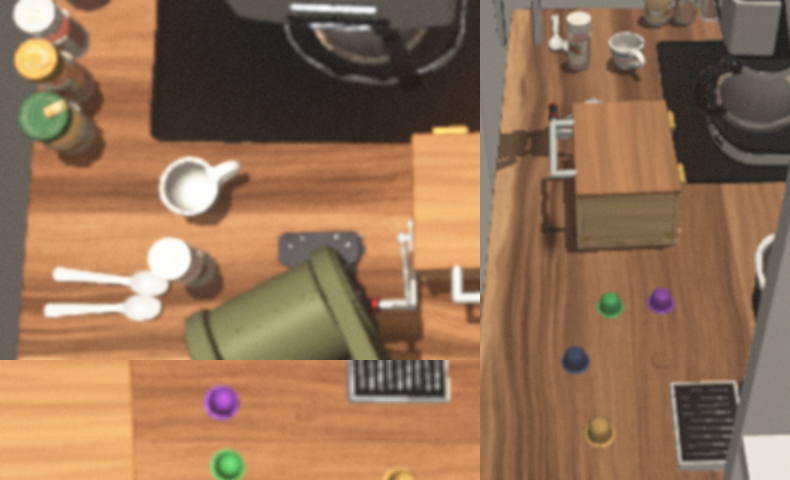

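The lid is flat and shut: its front, middle and back all read about 0.109 m, as at the start. The other capsules, cup (190,185) and spice jar (175,260) are where they were.

```bash
python3 -c "
from cell import ctrl; print(ctrl.finish_job())"
```

```text
the job is handed in; nothing more can be done
None
```

The job is done and handed in at about 31 s of the 64 s allowed: the lid stood locked open with the hand off it, the red capsule is in the chest, and the lid was lowered under control until fully shut, with the other things left in place; the only rough moment was about 33 N of fingertip contact with the worktop while picking up the capsule.

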